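# Sweep the expired ointment pots into the returns trough

### The job

The three red-lidded ointment pots on the sorting board have expired: sweep them with the fingers across the deck and over its open edge into the blue trough. Only push them, do not pick any of them up, and leave the green-lidded pot standing where it is. Do not disturb the medicine jar, the carton or the pill organiser beside the board.

Things in the scene. Friction and masses are not known exactly. Their poses are not given: they have to be found in the camera images.
- board: Sorting board, fixed to the desk: a flat grey deck, top 55 mm above the desk, with a sunken blue trough along its -y side. Origin: on the desk under the deck; x along the trough, +y away from it, z up; yaw varies. Deck: x = -135 to +135 mm, y = -85 (bare edge over the trough) to +125 mm. Blue rims, 6 mm thick and 8 mm above the deck, on its other three sides.
- edge (a point): Middle of the deck's bare edge, at deck height; pots pushed over this edge in the board's -y direction fall into the trough. Axes as the board's.
- trough (a point): Centre of the trough's floor, 6 mm above the desk. Inside, the trough is 270 mm long (x), 65 mm wide (y) and 49 mm deep below the deck; its outer and end walls are 6 mm thick and stand 8 mm above the deck's height. Axes as the board's.
- red_pot_a: Red-lidded ointment pot, a cylinder 32 mm in diameter and 22 mm tall, about 20 g (14 to 28 g), white with a bright red lid; loose; stands on the deck at the start. Origin: centre of its underside, z up. The four pots stand side by side in lanes about 54 mm apart along the board's x (-86 to +86 mm), y = -35 to +40 mm, in any order. To be swept.
- red_pot_b: Red-lidded ointment pot, a cylinder 32 mm in diameter and 22 mm tall, about 20 g (14 to 28 g), white with a bright red lid; loose; stands on the deck at the start. Origin: centre of its underside, z up. The four pots stand side by side in lanes about 54 mm apart along the board's x (-86 to +86 mm), y = -35 to +40 mm, in any order. To be swept.
- red_pot_c: Red-lidded ointment pot, a cylinder 32 mm in diameter and 22 mm tall, about 20 g (14 to 28 g), white with a bright red lid; loose; stands on the deck at the start. Origin: centre of its underside, z up. The four pots stand side by side in lanes about 54 mm apart along the board's x (-86 to +86 mm), y = -35 to +40 mm, in any order. To be swept.
- green_pot: Green-lidded ointment pot, a cylinder 32 mm in diameter and 22 mm tall, about 20 g (14 to 28 g), white with a bright green lid; loose; stands on the deck at the start. Origin: centre of its underside, z up. The four pots stand side by side in lanes about 54 mm apart along the board's x (-86 to +86 mm), y = -35 to +40 mm, in any order. Stays where it is.
- pill_bottle: Amber medicine jar with a white cap, 46 mm in diameter, 85 mm tall, loose, upright on the desk just beyond the board's +x end. Origin: centre of its underside. Leave alone.
- carton: White and orange medicine carton, 120 x 45 x 30 mm (x, y, z), loose, lying on the desk behind the board's +y rim. Origin: centre of its underside. Leave alone.
- pill_organiser: Blue weekly pill organiser, 40 x 150 x 24 mm (x, y, z), loose, on the desk beside the board's -x end. Origin: centre of its underside. Leave alone.
Things that resemble listed ones, but are neither listed nor needed, are in the scene too. Leave any orange look-alike of the red_pot_b alone. What is shaped like the red_pot_a but yellow is not meant.

How it is judged:
By the outcome, as a careful person would: the job done as asked, in the order asked, and still so for the second after the job is handed in, with the robot touching nothing.
It also fails if it takes over 45 s, if anything falls off the work surface, if the arm or the gripper's body presses on something with over 40 N, if the wrist force passes 120 N, or if a joint passes its speed limit or range.

### The arm

A 6-joint arm with a two-finger parallel gripper is mounted at the origin on the work surface. World frame = base frame: x ahead of the robot, y to its left, z up, the work surface at z = 0. Lengths are in m, angles in rad, forces in N, time in s.
With the tool pointing down it reaches from about 0.25 to 0.8 m from the base axis. Payload 8.5 kg.
Tool frame: the origin (TCP) lies at the very end of the fingers, on their centre line; the grasp point (between the pads) lies 19 mm behind it; z points along the fingers, y is the line along which they close (so a half turn about z gives the same grasp; the last joint's range is limited). The gripper opens to 85 mm and grips with 20 to 120 N. Pads are 22 mm wide; open, the fingers measure 114 mm over their backs; the gripper's body (76 mm by 85 mm) begins 54 mm behind the grasp point. The pads swing forward as they close: fully open they stand 13 mm farther back than shut.
Start: joints at [-1.147, 0.238, -0.013, 1.319, 0, 1.571], TCP at [0.216, -0.479, 0.231] pointing down, gripper open.
Joint ranges: [-2.66, 2.66], [-1.03, 1.9], [-1.14, 1.46], [-1.82, 2.27], [-1.45, 1.34], [-3.14, 3.14]. Speed limits (rad/s): [2.22, 2.22, 2.79, 3.14, 3.14, 3.14].

### API

Orientations are given as a unit quaternion [x, y, z, w].
In Python, from bench import get_obs, camera, camera_params, workorder gives the robot as it stands.
- The arm moves only by the tool move_arm, never from a script. Its argument "motion" is a list that holds one entry, the list of rows, each a list of 7 numbers: the shift along the tool's x, y, z in units of 40 mm (1.0 is 40 mm), then the turn, a rotation vector about the tool's x, y, z in degrees, then the gripper's target within -1 to 1 (fully open at 1, half-way at 0, shut at -1). A call has 1 to 20 rows; each row is the pose to reach, as a shift and turn from the pose commanded when the call began, along the tool's axes at that moment; what a row does not reach only later rows make up. A row lasts 1/12 s, in which the tool goes at most 41.7 mm and 7.16 degrees, less where a joint would pass 70% of its speed; a pose out of reach is approached as far as the arm can. A call with a gripper value outside its range is refused whole. The fingers move at their own pace and stop on an object; the grip force is fixed at half the most. Time passes only in rows, so rows that repeat a pose let the fingers close. It gives the time, the measured TCP pose, the force, the opening and the grip force at its end, in the units of the state.
- get_obs(): the state, without advancing time (a new reading comes with each control period).
- camera(name): name is "scene" or "top" or "wrist"; returns the picture (480x640x3 uint8, blue, green, red); there is no depth.
- camera_params(name): a dict with "intrinsics" (3x3 intrinsics, pixels), "rvec" (rotation vector, rad) and "tvec" (3), from world to camera coordinates, as OpenCV has them; the wrist camera has in their place "T_tool_cam" (4x4, takes a point from camera to tool coordinates, whose origin is the TCP and whose axes are the flange's). Camera axes: x right, y down, z forward; pixel columns grow to the right and rows downward; lengths in m; the calibration is good to about 2 mm. The wrist camera is an equidistant fisheye: a pixel r from the principal point sees the ray r / f radians off the axis. A picture is of the moment at which its call begins: read the wrist's pose just before it. camera_params takes no time and is no camera call.
- workorder.finish_job(): hands the job in; it is judged then, once.
The state is a dict: "t": time; "joint_positions": joint angles; "joint_vel": joint speeds; "joint_torque": joint torques, N m; "position": TCP position; "tool_rot": TCP orientation; "force": force on the tool from outside, world axes, zero at the start; "ft_torque": the same for the moment, N m; "width": finger opening in m; "gripper_force": force on a finger pad.
Only numpy, scipy, OpenCV 4.12 (cv2) and the standard library are available. Lean on these libraries where they do the work, as an engineer would, in place of code of your own. Each camera call takes 0.05 s, during which the arm holds its last target. There are 200 camera calls.

## Working session

There is one attempt and no reset: what is moved stays moved. The work goes in short steps, Python scripts to look and compute and a tool call to move; the robot and the scene stay as the last step left them, time stands still between calls to the robot, and variables do not carry over. Pictures are saved under pics/ and viewed, at most 10 in all, crops included, and the job is handed in when it is done.

Besides the shell and the picture viewer there is one more tool, called as name(argument=value, ...) on one line, values as JSON. move_arm: Moves the arm, as the interface text tells. Its arguments: {"type":"object","properties":{"motion":{"type":"array"}},"required":["motion"]}

```bash
mkdir -p pics
python3 - <<'E'
from bench import *
import cv2
for n in("top","scene"):
    cv2.imwrite(f"pics/{n}0.png",camera(n))
o=get_obs();print(o["t"],o["position"],o["tool_rot"],o["width"])
E
```

```text
0.1 [ 0.21571781 -0.47821699  0.23075305] [ 9.77635433e-01  2.10305845e-01 -1.41102267e-04 -6.25308696e-04] 0.08555388593844558
```

View pics/top0.png

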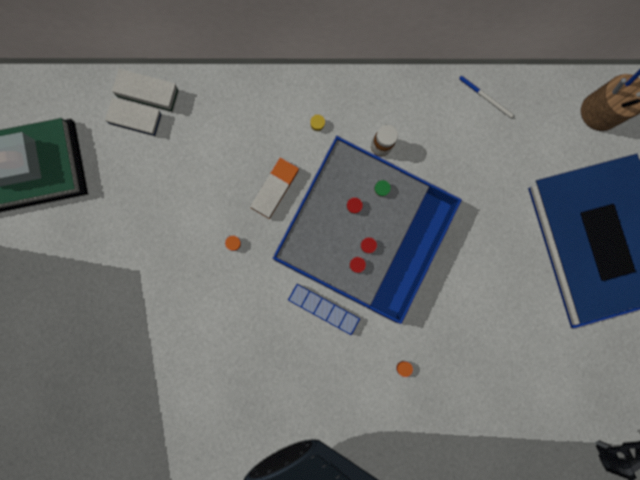

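View pics/scene0.png

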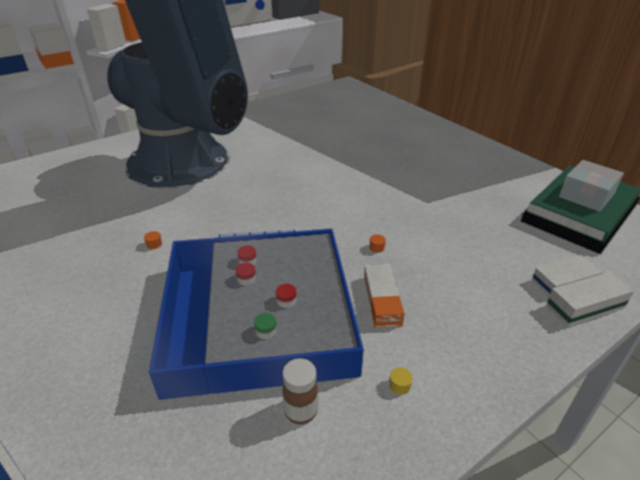

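The top view shows the red lids at (355,205), (368,245) and (358,265) and the green lid at (382,188), all on the deck. The look-alikes are off the board: orange at (233,243) and (405,368), yellow at (318,122). The three reds on the grey deck are the pots meant. I'll measure them and make a crop to confirm.

```bash
cat > h.py <<'E'
import numpy as np,cv2
from bench import *
def ray(n,uv,z):
    p=camera_params(n);K=np.array(p["intrinsics"],float);R=cv2.Rodrigues(np.array(p["rvec"],float))[0];t=np.array(p["tvec"],float).ravel()
    C=-R.T@t;d=R.T@np.linalg.inv(K)@np.array([uv[0],uv[1],1.]);return C+d*(z-C[2])/d[2]
def blobs(im,lo,hi,amin=30):
    m=cv2.inRange(cv2.cvtColor(im,cv2.COLOR_BGR2HSV),lo,hi)
    n,_,s,c=cv2.connectedComponentsWithStats(m)
    return [(c[i],s[i][4]) for i in range(1,n) if s[i][4]>=amin],m
def hsv_red(im):
    h=cv2.cvtColor(im,cv2.COLOR_BGR2HSV).copy();h[...,0]=(h[...,0].astype(int)+90)%180
    m=cv2.inRange(h,(83,150,80),(95,255,255));n,_,s,c=cv2.connectedComponentsWithStats(m)
    return [(c[i],s[i][4]) for i in range(1,n) if s[i][4]>=30]
E
python3 - <<'E'
from h import *
im=cv2.imread("pics/top0.png")
b,m=blobs(im,(105,130,40),(125,255,255))
m[:, 480:]=0; m[:,:270]=0
n,l,s,c=cv2.connectedComponentsWithStats(m)
i=1+np.argmax(s[1:,4]); cs=cv2.findNonZero((l==i).astype(np.uint8)); print(s[i])
r=cv2.boxPoints(cv2.minAreaRect(cs))
W=np.array([ray("top",p,.063)[:2] for p in r])
print(r.round(1),W.round(3),[np.linalg.norm(W[k]-W[k-1]).round(4) for k in range(4)])
np.save("W.npy",W)
for nm in("top","scene"):
    I=cv2.imread(f"pics/{nm}0.png")
    print(nm,"red",[(c.round(1),a,ray(nm,c,.074).round(4)) for c,a in hsv_red(I)])
    print("green",[(c.round(1),a,ray(nm,c,.074).round(4)) for c,a in blobs(I,(50,130,60),(75,255,255))[0]])
cv2.imwrite("pics/crop.png",cv2.resize(im[120:340,260:480],None,fx=2.7,fy=2.7,interpolation=cv2.INTER_CUBIC))
E
```

```text
[ 274  137  187  186 5659]
[[272.2 258.3]
 [335.6 134.7]
 [463.4 200.3]
 [400.  323.9]] [[ 0.523  0.095]
 [ 0.772 -0.035]
 [ 0.635 -0.291]
 [ 0.39  -0.155]] [np.float64(0.2831), np.float64(0.2813), np.float64(0.2905), np.float64(0.2806)]
top red [(array([354.1, 205.1]), np.int32(179), array([ 0.6257, -0.068 ,  0.074 ])), (array([368.3, 245. ]), np.int32(180), array([ 0.5458, -0.0942,  0.074 ])), (array([357.3, 264.5]), np.int32(174), array([ 0.5076, -0.0717,  0.074 ]))]
green [(array([382.2, 187.7]), np.int32(165), array([ 0.6603, -0.1248,  0.074 ]))]
scene red [(array([246.8, 251.4]), np.int32(123), array([ 0.5084, -0.0685,  0.074 ])), (array([244.9, 269.2]), np.int32(159), array([ 0.5463, -0.0925,  0.074 ])), (array([285.9, 292.2]), np.int32(254), array([ 0.6286, -0.067 ,  0.074 ]))]
green []
```

View pics/crop.png

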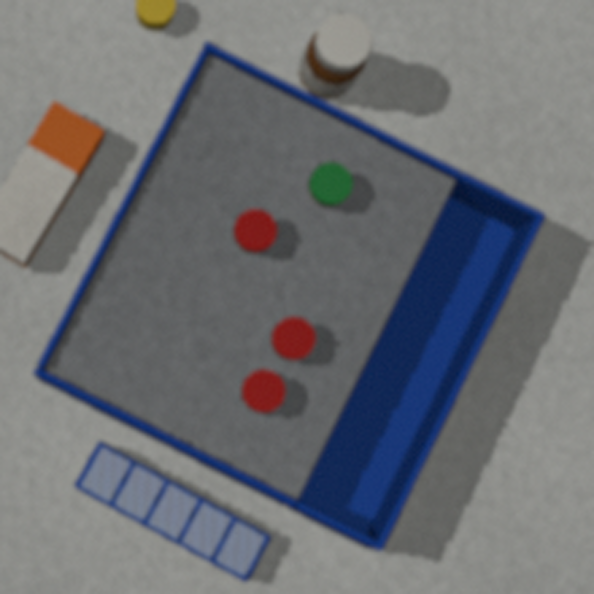

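The crop confirms three red lids on the deck and one green, with the orange and yellow ones off the board. The measured rim outline of 0.281 x 0.285 m matches the 0.282 x 0.287 m expected. Next I work out the board frame and the motion.

```bash
cat >> h.py <<'E'
W=np.load("W.npy")
ex=(W[1]-W[0])/2+(W[2]-W[3])/2; ey=(W[0]-W[3])/2+(W[1]-W[2])/2
yaw=(np.arctan2(ex[1],ex[0])+np.arctan2(ey[1],ey[0])-np.pi/2)/2
X=np.array([np.cos(yaw),np.sin(yaw)]);Y=np.array([-X[1],X[0]]);O=W.mean(0)+.0125*Y
B=lambda p:np.array([(p[:2]-O)@X,(p[:2]-O)@Y])
def shift(bx,by,z):
    from scipy.spatial.transform import Rotation as R
    o=get_obs();r=R.from_quat(o["tool_rot"]);w=np.r_[O+bx*X+by*Y,z]
    T=R.from_matrix(np.c_[np.r_[Y,0],np.r_[X,0],[0,0,-1]])
    return (r.inv().apply(w-o["position"])/.04).round(2),(r.inv()*T).as_rotvec(degrees=True).round(1)
E
python3 - <<'E'
from h import *
print(np.degrees(yaw),O)
P={"a":(.6270,-.0675),"b":(.546,-.0934),"c":(.508,-.0701),"g":(.6603,-.1248)}
for k,v in P.items():print(k,(B(np.array(v))*1e3).round(1))
b=B(np.array(P["c"]));print(shift(b[0],b[1]+.05,.14),shift(b[0],b[1]+.05,.062))
E
```

```text
-28.118988128767185 [ 0.58594924 -0.08526947]
a [27.8 35. ]
b [-31.4 -26. ]
c [-75.9 -23.4]
g [84.2  0.2]
(array([11.85, -7.06,  2.28]), array([ -0.1,  -0. , -37.6])) (array([11.85, -7.05,  4.23]), array([ -0.1,  -0. , -37.6]))
```

move_arm(motion=[[[11.85, -7.05, 2.0, 0, 0, -37.6, -0.74], [11.85, -7.05, 2.0, 0, 0, -37.6, -0.74], [11.85, -7.05, 2.0, 0, 0, -37.6, -0.74], [11.85, -7.05, 2.0, 0, 0, -37.6, -0.74], [11.85, -7.05, 2.0, 0, 0, -37.6, -0.74], [11.85, -7.05, 2.0, 0, 0, -37.6, -0.74], [11.85, -7.05, 2.0, 0, 0, -37.6, -0.74], [11.85, -7.05, 2.0, 0, 0, -37.6, -0.74], [11.85, -7.05, 2.0, 0, 0, -37.6, -0.74], [11.85, -7.05, 2.0, 0, 0, -37.6, -0.74], [11.85, -7.05, 2.0, 0, 0, -37.6, -0.74], [11.85, -7.05, 2.0, 0, 0, -37.6, -0.74], [11.85, -7.05, 2.0, 0, 0, -37.6, -0.74], [11.85, -7.05, 2.0, 0, 0, -37.6, -0.74], [11.85, -7.05, 2.0, 0, 0, -37.6, -0.74], [11.85, -7.05, 2.0, 0, 0, -37.6, -0.74], [11.85, -7.05, 2.0, 0, 0, -37.6, -0.74], [11.85, -7.05, 2.0, 0, 0, -37.6, -0.74], [11.85, -7.05, 2.0, 0, 0, -37.6, -0.74], [11.85, -7.05, 2.0, 0, 0, -37.6, -0.74]]])

```text
t: 1.77
position: [0.5316, -0.0275, 0.1517]
tool_rot: [0.858, 0.513, 0.0, 0.0]
force: [0.1, -0.2, 0.5]
width: 0.0111
gripper_force: 0.0
```

Run:
```python
from h import *
o=get_obs();print(o["t"],o["position"],o["width"],o["joint_positions"],o["force"],B(o["position"]))
print(shift(-.076,.027,.062))
I=camera("wrist");cv2.imwrite("pics/w1.png",I)
```

```text
1.7667 [ 0.53164505 -0.02749779  0.15166702] 0.011111792303289349 [-5.16990545e-02  2.89126124e-01 -1.51784901e-01  1.12948553e+00
  3.99283022e-05  2.01145614e+00] [ 0.13572544 -0.18697765  0.45016665] [-0.07512274  0.02535913]
(array([ 0.04, -0.02,  2.24]), array([ 0. , -0. , -0.1]))
```

View pics/w1.png

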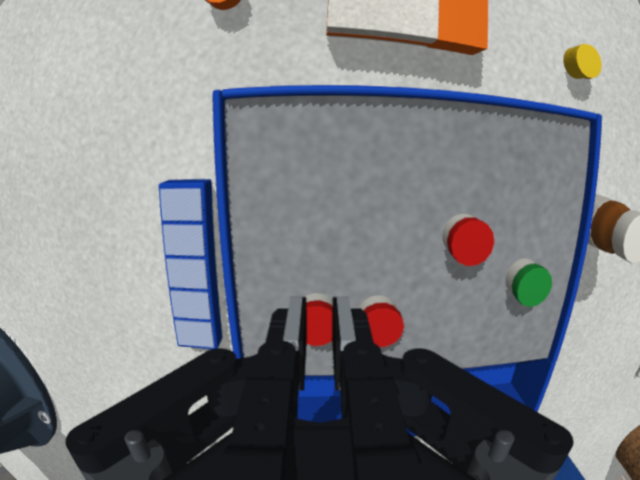

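Pot c at (318,322) is centred between the fingertips, pot b is clear to their right, and green is at (531,285).

move_arm(motion=[[[0, 0, 0.8, 0, 0, 0, -0.74], [0, 0, 1.6, 0, 0, 0, -0.74], [0, 0, 2.24, 0, 0, 0, -0.74], [0, 0, 2.24, 0, 0, 0, -0.74], [-0.25, 0, 2.24, 0, 0, 0, -0.74], [-0.5, 0, 2.24, 0, 0, 0, -0.74], [-0.75, 0, 2.24, 0, 0, 0, -0.74], [-1.0, 0, 2.24, 0, 0, 0, -0.74], [-1.25, 0, 2.24, 0, 0, 0, -0.74], [-1.5, 0, 2.24, 0, 0, 0, -0.74], [-1.75, 0, 2.24, 0, 0, 0, -0.74], [-2.0, 0, 2.24, 0, 0, 0, -0.74], [-2.25, 0, 2.24, 0, 0, 0, -0.74], [-2.5, 0, 2.24, 0, 0, 0, -0.74], [-2.75, 0, 2.24, 0, 0, 0, -0.74], [-2.75, 0, 2.24, 0, 0, 0, -0.74], [-2.75, 0, 1.3, 0, 0, 0, -0.74], [-2.75, 0, 0.3, 0, 0, 0, -0.74], [-2.75, 0, 0, 0, 0, 0, -0.74], [-2.75, 0, 0, 0, 0, 0, -0.74]]])

```text
t: 3.48
position: [0.4823, -0.124, 0.1548]
tool_rot: [0.858, 0.514, 0.002, 0.002]
force: [0.1, -0.6, 0.0]
width: 0.011
gripper_force: 0.0
```

```bash
cat >> h.py <<'E'
def pots(tag):
    I=camera("top");cv2.imwrite(f"pics/{tag}.png",I)
    g=blobs(I,(50,130,60),(75,255,255))[0]
    for c,a in hsv_red(I)+[(None,0)]+g:
        if c is not None:print(c.round(),a,(B(ray("top",c,.074))*1e3).round(1))
E
python3 - <<'E'
from h import *
o=get_obs();print(o["t"],B(o["position"]),o["position"][2])
pots("t2"); cv2.imwrite("pics/w2.png",camera("wrist"))
print(shift(-.031,.027,.15),shift(-.031,.027,.062))
E
```

```text
3.4833 [-0.07312729 -0.08304503] 0.15478501688070118
[354. 205.] 178 [27.  33.9]
[368. 245.] 178 [-31.2 -26.8]
[382. 188.] 164 [84.2  0.3]
(array([2.76, 1.1 , 0.03]), array([ 0., -0.,  0.])) (array([2.76, 1.1 , 2.23]), array([ 0., -0.,  0.]))
```

View pics/w2.png

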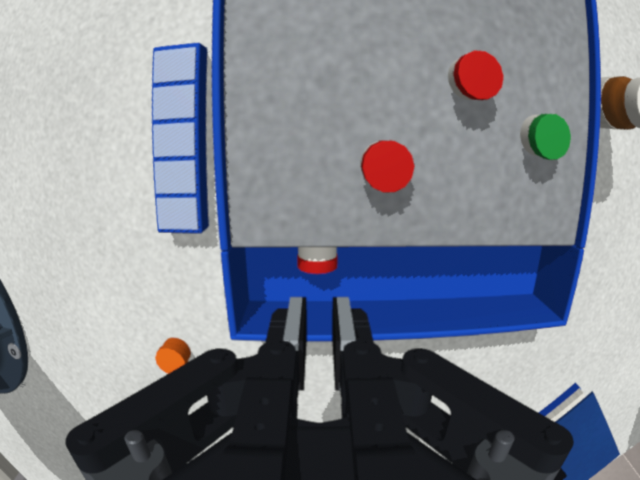

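Pot c has tipped over the edge and now lies in the trough at (317,260). Pots b (388,166), a (479,75) and green (549,136) have not moved. Pot b is next.

move_arm(motion=[[[0.9, 0.4, 0, 0, 0, 0, -0.74], [1.8, 0.8, 0, 0, 0, 0, -0.74], [2.76, 1.1, 0, 0, 0, 0, -0.74], [2.76, 1.1, 0, 0, 0, 0, -0.74], [2.76, 1.1, 1.0, 0, 0, 0, -0.74], [2.76, 1.1, 1.9, 0, 0, 0, -0.74], [2.76, 1.1, 2.23, 0, 0, 0, -0.74], [2.76, 1.1, 2.23, 0, 0, 0, -0.74], [2.4, 1.1, 2.23, 0, 0, 0, -0.74], [2.15, 1.1, 2.23, 0, 0, 0, -0.74], [1.9, 1.1, 2.23, 0, 0, 0, -0.74], [1.65, 1.1, 2.23, 0, 0, 0, -0.74], [1.4, 1.1, 2.23, 0, 0, 0, -0.74], [1.15, 1.1, 2.23, 0, 0, 0, -0.74], [0.9, 1.1, 2.23, 0, 0, 0, -0.74], [0.65, 1.1, 2.23, 0, 0, 0, -0.74], [0.4, 1.1, 2.23, 0, 0, 0, -0.74], [0.15, 1.1, 2.23, 0, 0, 0, -0.74], [-0.1, 1.1, 2.23, 0, 0, 0, -0.74], [-0.1, 1.1, 2.23, 0, 0, 0, -0.74]]])

```text
t: 5.25
position: [0.5161, -0.1493, 0.0621]
tool_rot: [0.858, 0.514, -0.0, -0.0]
force: [-0.1, -1.5, -1.2]
width: 0.0114
gripper_force: 0.0
```

Run:
```python
from h import *
o=get_obs();print(o["t"],B(o["position"]),o["position"][2],o["force"])
pots("t3")
print(shift(.0275,.087,.15),shift(.0275,.087,.062))
```

```text
5.25 [-0.03142429 -0.08943734] 0.062088711535391625 [-0.12759668 -1.48572101 -1.15845166]
[354. 205.] 177 [27. 34.]
[382. 188.] 164 [84.2  0.1]
(array([ 4.39,  1.46, -2.2 ]), array([-0. , -0. , -0.1])) (array([4.39, 1.46, 0.  ]), array([-0. , -0. , -0.1]))
```

move_arm(motion=[[[0, 0, -1.0, 0, 0, 0, -0.74], [0, 0, -2.0, 0, 0, 0, -0.74], [0.5, 0.2, -2.2, 0, 0, 0, -0.74], [1.4, 0.5, -2.2, 0, 0, 0, -0.74], [2.3, 0.8, -2.2, 0, 0, 0, -0.74], [3.2, 1.1, -2.2, 0, 0, 0, -0.74], [4.1, 1.46, -2.2, 0, 0, 0, -0.74], [4.36, 1.46, -2.2, 0, 0, 0, -0.74], [4.36, 1.46, -2.2, 0, 0, 0, -0.74], [4.36, 1.46, -1.2, 0, 0, 0, -0.74], [4.36, 1.46, -0.3, 0, 0, 0, -0.74], [4.36, 1.46, 0, 0, 0, 0, -0.74], [4.36, 1.46, 0, 0, 0, 0, -0.74]]])

```text
t: 6.38
position: [0.6473, -0.022, 0.0583]
tool_rot: [0.858, 0.514, -0.003, -0.002]
force: [-1.4, -0.1, -0.7]
width: 0.0114
gripper_force: 0.0
```

Run:
```python
from h import *
o=get_obs();print(o["t"],B(o["position"]),o["position"][2],o["force"])
pots("t4")
```

```text
6.3833 [0.02427126 0.08474176] 0.058266206893147265 [-1.41186252 -0.09993771 -0.74728576]
```

Run:
```python
from h import *
cv2.imwrite("pics/w4.png",camera("wrist"))
o=get_obs();print(B(o["position"]),o["position"][2],o["force"])
```

```text
[0.02691507 0.08606956] 0.0624723139374036 [0.01568695 0.18467752 0.68089847]
```

View pics/w4.png

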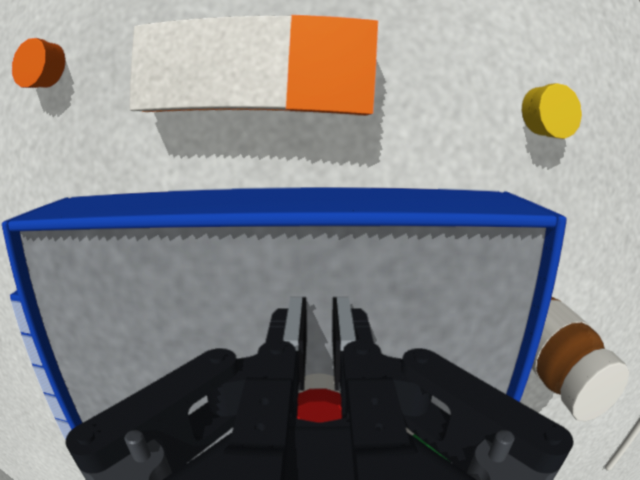

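Pot a sits centred in front of the fingers at (320,405), so I push it.

move_arm(motion=[[[-0.25, 0, 0, 0, 0, 0, -0.74], [-0.5, 0, 0, 0, 0, 0, -0.74], [-0.75, 0, 0, 0, 0, 0, -0.74], [-1.0, 0, 0, 0, 0, 0, -0.74], [-1.25, 0, 0, 0, 0, 0, -0.74], [-1.5, 0, 0, 0, 0, 0, -0.74], [-1.75, 0, 0, 0, 0, 0, -0.74], [-2.0, 0, 0, 0, 0, 0, -0.74], [-2.25, 0, 0, 0, 0, 0, -0.74], [-2.5, 0, 0, 0, 0, 0, -0.74], [-2.75, 0, 0, 0, 0, 0, -0.74], [-3.0, 0, 0, 0, 0, 0, -0.74], [-3.25, 0, 0, 0, 0, 0, -0.74], [-3.5, 0, 0, 0, 0, 0, -0.74], [-3.75, 0, 0, 0, 0, 0, -0.74], [-4.0, 0, 0, 0, 0, 0, -0.74], [-4.2, 0, 0, 0, 0, 0, -0.74], [-4.35, 0, 0, 0, 0, 0, -0.74], [-4.35, 0, 0, 0, 0, 0, -0.74], [-4.35, 0, 0, 0, 0, 0, -0.74]]])

```text
t: 8.15
position: [0.5687, -0.1752, 0.0621]
tool_rot: [0.858, 0.514, 0.0, -0.0]
force: [0.8, -0.1, 0.9]
width: 0.0106
gripper_force: 0.0
```

move_arm(motion=[[[0, 0, -1, 0, 0, 0, -0.74], [0, 0, -2, 0, 0, 0, -0.74], [-0.5, 0, -3, 0, 0, 0, -0.74], [-1, 0, -3.5, 0, 0, 0, -0.74], [-1, 0, -3.5, 0, 0, 0, -0.74], [-1, 0, -3.5, 0, 0, 0, -0.74]]])

```text
t: 8.65
position: [0.5506, -0.2108, 0.2035]
tool_rot: [0.858, 0.514, 0.001, 0.001]
force: [-0.4, 0.1, -0.3]
width: 0.0111
gripper_force: 0.0
```

Run:
```python
from h import *
o=get_obs();print(o["t"],B(o["position"]),o["position"][2],o["force"])
pots("t5")
a=cv2.imread("pics/t5.png")[110:350,210:480];b=camera("scene")[210:430,120:420]
cv2.imwrite("pics/f5.png",cv2.vconcat([cv2.resize(x,(400,300),interpolation=cv2.INTER_CUBIC) for x in(a,b)]))
cv2.imwrite("pics/w5.png",camera("wrist"))
```

```text
8.65 [ 0.02798478 -0.12737806] 0.20351082057550016 [-0.37640002  0.12436986 -0.289546  ]
[412. 239.] 44 [ 18.9 -98.9]
[400. 264.] 48 [-36.9 -99. ]
[391. 284.] 44 [ -78.7 -100.5]
[382. 188.] 164 [84.2  0.1]
```

View pics/f5.png

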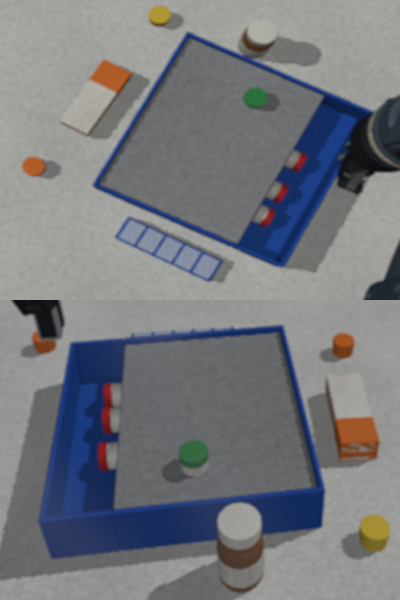

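View pics/w5.png

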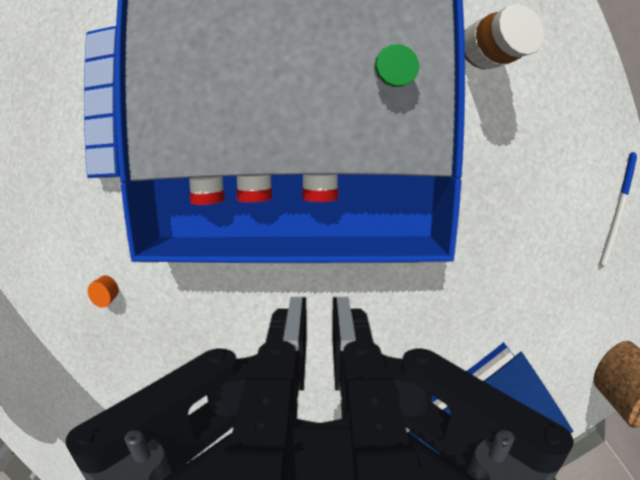

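All three red pots lie on their sides in the trough, at (207,190), (254,189) and (320,187). The green pot has moved no more than about 0.1 mm. The jar, carton and organiser are where they were, and the robot is clear.

```bash
python3 -c "
from bench import workorder;print(workorder.finish_job())"
```

```text
the job is handed in; nothing more can be done
None
```

I swept the three red-lidded pots over the open edge into the trough; the green-lidded pot, jar, carton and organiser are where they were, and the job is handed in at about 9 s on the robot's clock.

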